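# Move the charged solar pack from its sun stand into the balcony radio

### The job

The radio's orange solar pack has finished charging on the sun stand: slide it up the sloping panel until the stud heads reach the wide ends of its keyholes, lift it off the panel and lay it, solar face up, between the corner guides of the cradle on top of the radio. Let go of it, then swing the clamp arm down over it, all the way, so that the pack is pressed fully home, and let go. Do not drop the pack, and leave the other things on the table where they stand.

Things in the scene. Friction and masses are not known exactly. Their poses are not given: they have to be found in the camera images.
- solar_pack: orange solar battery pack, a block 112 mm long (x), 62 mm wide (y), 30 mm thick (z), about 0.2 kg; origin at the centre of its back, +z out of its dark blue solar face. It starts hung on the sun stand: back flat on the sloping panel, +x straight up the slope. To take it off: slide it up the slope (+x) by 19 mm (16 to 22 will do), flat on the panel, then pull it straight out (+z) by 12 mm or more.
- pack_face (a point): centre of the pack's solar face, 30 mm from its origin; axes as the pack's. In the back below are two keyholes in line along x, 50 mm apart, each a slot 8 mm wide with its wide end (18 mm wide, 20 mm long) towards -x; the stud heads start in the narrow ends. The pack fits the cradle either way round.
- sun_stand: grey sheet-metal stand screwed to the table; base 150 x 110 mm, origin at the centre of its underside; +x from its low edge to its high edge. Its panel (156 mm up the slope, 100 mm wide) rises at 30 degrees towards +x, top edge 100 mm up. Under the pack two studs stand out of it on its centre line, 50 mm apart: shank 5 mm, head 12 mm across, head's top 9.5 mm above the panel.
- stand_panel (a point): centre of the face of the sloping panel, 60 mm above the table; axes as the sun stand's (x level, z vertical). The hung pack's origin starts here.
- radio: green portable radio, fixed to the table, 172 mm deep (x) x 160 mm wide (y) x 70 mm high; origin at the centre of its underside. Its -x side (turned away from the robot) has the display and knobs; the clamp hinge is at its +x end, the side towards the robot. The cradle for the pack is the middle of its flat black top.
- cradle_seat (a point): on the radio's top, 70 mm above the table, axes as the radio's: where the pack's origin lies when fully home, its length along x, solar face up. Four corner guides 14 mm high leave 2.5 mm of play on every side; its sides are open to fingers over the middle 70 mm. Spring contacts in the seat hold a freshly laid pack 6 mm proud; about 3 N on its top pushes it fully down.
- clamp_hinge (a point): axis of the clamp arm's hinge, along the radio's y, at the radio's +x end, 107 mm above the table and 72 mm from the cradle's centre; axes as the radio's.
- clamp_grip (a point): centre of the red grip at the free end of the clamp arm (24 mm along the arm, 36 mm wide, 12 mm thick), 146 mm from the hinge axis. The steel arm is 24 mm wide and 8 mm thick, centred on the hinge axis.
- clamp (a joint): angle of the clamp arm in rad: 0 is fully closed (arm level over the pack, pointing to the radio's -x, its pad holding the pack home), growing as it rises; upright at 1.57; it starts open, a little beyond upright, away from the cradle. Stiff friction hinge: stays where it is left; about 4 N at the grip moves it, about 6 N presses the pack home.
- bowl: empty yellow plastic bowl, 130 mm wide, 60 mm high; origin at the centre of its underside. Bystander.
- tumbler: stainless steel tumbler, 74 mm wide, 110 mm high, stands between the radio and the stand; origin at the centre of its underside. Bystander.
- ashtray: blue ceramic ashtray, 100 mm wide, 32 mm high; origin at the centre of its underside. Bystander.
- spring_clip: chrome spring clip lying on the table, 56 x 22 mm, about 18 mm high; origin at the centre of its underside. Bystander.
- domino_holder: clear acrylic domino holder with three tiers and white dominoes, 90 x 200 mm, about 105 mm high; origin at the centre of its underside. Bystander.
- lotion_bottle: yellow lotion bottle, 50 mm wide, 150 mm high; origin at the centre of its underside. Bystander.
Not all that is in view belongs to the job. Leave any yellow look-alike of the radio alone.

How it is judged:
By the outcome, as a careful person would: the job done as asked, in the order asked, and still so for the second after the job is handed in, with the robot touching nothing.
It also fails if it takes over 67 s, if anything falls off the work surface, if the arm or the gripper's body presses on something with over 40 N, if the wrist force passes 120 N, or if a joint passes its speed limit or range.

### The arm

A 6-joint arm with a two-finger parallel gripper is mounted at the origin on the work surface. World frame = base frame: x ahead of the robot, y to its left, z up, the work surface at z = 0. Lengths are in m, angles in rad, forces in N, time in s.
With the tool pointing down it reaches from about 0.3 to 0.775 m from the base axis. Payload 14.6 kg.
Tool frame: the origin (TCP) lies at the centre of the arm's flange, where the gripper is bolted on; the fingertips stand 199 mm ahead of it and the grasp point (between the pads) lies ctrl.tcp_to_grasp ahead of it (ctrl.tcp_to_grasp is the distance from the TCP to the grasp point, in m); z points along the fingers, y is the line along which they close (so a half turn about z gives the same grasp; the last joint's range is limited). The gripper opens to 94 mm and grips with 3 to 60 N. Pads are 16 mm wide; open, the fingers measure 119 mm over their backs; the gripper's body (75 mm by 177 mm) begins 78 mm behind the grasp point.
Start: joints at [1.094, 0.3, 1.521, -0, 1.321, -0.067], TCP at [0.219, 0.504, 0.405] pointing down, gripper open.
Joint ranges: [-3.03, 3.03], [-0.79, 2.21], [0.23, 2.52], [-1.04, 4.18], [0, 3.07], [-2.55, 2.55]. Speed limits (rad/s): [2.22, 2.22, 2.57, 3.14, 3.14, 3.14].

### API

Orientations are given as [roll, pitch, yaw] about the fixed x, y, z axes, in that order (R = Rz(yaw) Ry(pitch) Rx(roll)).
In Python, from station import ctrl gives the robot as it stands. The module is installed in compiled form; this text tells all that it offers.
- The arm moves only by the shell command python3 -m jog 'ROWS' [OPENING] [FORCE]. ROWS is JSON, a list of rows, each a list of 6 numbers: the shift along the tool's x, y, z in cm, then the turn, a rotation vector about the tool's x, y, z in rad. In form: [[tx, ty, tz, ax, ay, az], ...]. A call has 1 to 8 rows; each row is the pose to reach, as a shift and turn from the pose commanded when the call began, along the tool's axes at that moment; what a row does not reach only later rows make up. A row lasts 1/10 s, in which the tool goes at most 50 mm and 8.59 degrees, less where a joint would pass 70% of its speed; a pose out of reach is approached as far as the arm can. A call with a gripper value outside its range is refused whole. OPENING is the opening in per cent of the stroke, from 0 (shut) to 100 (fully open), set as the call begins (- or left out, the last holds). The fingers move at their own pace and stop on an object; FORCE is the grip in N (left out, the last holds). Time passes only in rows, so rows that repeat a pose let the fingers close. It gives the time, the measured TCP pose, the force, the opening and the grip force at its end, in the units of the state.
- ctrl.get_obs(): the state, without advancing time (a new reading comes with each control period).
- ctrl.camera(name): name is "side" or "top"; returns a dict with "img" (480x640x3 uint8, blue, green, red), "intrinsics" (3x3 intrinsics, pixels), "k1" (the pictures are not rectified: a ray, as slopes to the right and down, at radius r is drawn at 1 + k1 r^2 times it, then the intrinsics apply), "R" (3x3) and "t" (3): a world point X has camera coordinates R X + t. Camera axes: x right, y down, z forward; pixel columns grow to the right and rows downward; lengths in m; the calibration is good to about 2 mm. A picture is of the moment at which its call begins. There is no depth.
- ctrl.hand_in(): hands the job in; it is judged then, once.
The state is a dict: "time_s": time; "qpos": joint angles; "joint_vel": joint speeds; "tau": joint torques, N m; "ee_pos": TCP position; "eef_rot": TCP orientation; "force": force on the tool from outside, world axes, zero at the start; "moment": the same for the moment, N m; "grip_width": finger opening in m; "grip_force": force on a finger pad.
Only numpy, scipy, OpenCV 4.12 (cv2) and the standard library are available. Lean on these libraries where they do the work, as an engineer would, in place of code of your own. Each camera call takes 0.05 s, during which the arm holds its last target. There are 200 camera calls.

## Working session

There is one attempt and no reset: what is moved stays moved. The work goes in short steps, Python scripts to look and compute and a shell command to move; the robot and the scene stay as the last step left them, time stands still between calls to the robot, and variables do not carry over. Pictures are saved under pics/ and viewed, at most 10 in all, crops included, and the job is handed in when it is done.

```bash
mkdir -p pics; ls; python3 - <<'E'
from station import ctrl
import cv2
for n in("side","top"):
    c=ctrl.camera(n); cv2.imwrite(f"pics/{n}0.png",c["img"])
    print(n,c["intrinsics"],c["k1"],c["R"],c["t"],-c["R"].T@c["t"])
print(ctrl.get_obs(),ctrl.tcp_to_grasp)
E
```

```text
pics
side [[537.57214676   0.         311.76142586]
 [  0.         537.57214676 242.12297778]
 [  0.           0.           1.        ]] -0.02443474521680085 [[ 0.77887477 -0.62699849  0.0150659 ]
 [-0.47099714 -0.60061018 -0.64608754]
 [ 0.41414465  0.49612529 -0.76311461]] [-0.38801658  0.30526594  1.20937862] [-0.05486197 -0.6599433   1.12596884]
top [[460.59346048   0.         317.12991987]
 [  0.         460.59346048 237.83123944]
 [  0.           0.           1.        ]] -0.006463269299813711 [[-0.01815034 -0.99983079  0.00299347]
 [-0.99526705  0.01778146 -0.09553701]
 [ 0.09546762 -0.00471333 -0.99542138]] [0.02005719 0.54304661 1.11017957] [0.43485425 0.01563028 1.15691749]
{'time_s': 0.1, 'qpos': array([ 1.09442855e+00,  3.00388472e-01,  1.52153391e+00, -7.09656880e-06,
        1.32068632e+00, -6.66060381e-02]), 'joint_vel': array([ 0.00039704, -0.00061717, -0.00220684, -0.00087743,  0.00151843,
        0.00036945]), 'tau': array([ 1.97765985e-03, -5.32641506e+01, -3.53281760e+01,  7.09506590e-02,
        2.34438863e-02, -5.54932228e-05]), 'ee_pos': array([0.21910441, 0.50443358, 0.4041515 ]), 'eef_rot': array([-3.14057840e+00, -6.07664017e-05,  2.73183265e+00]), 'force': array([ 0.26368112,  0.78439309, -0.73284638]), 'moment': array([-0.00473744,  0.02625861, -0.00233766]), 'grip_force': 0.0, 'grip_width': 0.09379740309199916} 0.1804
```

View pics/side0.png

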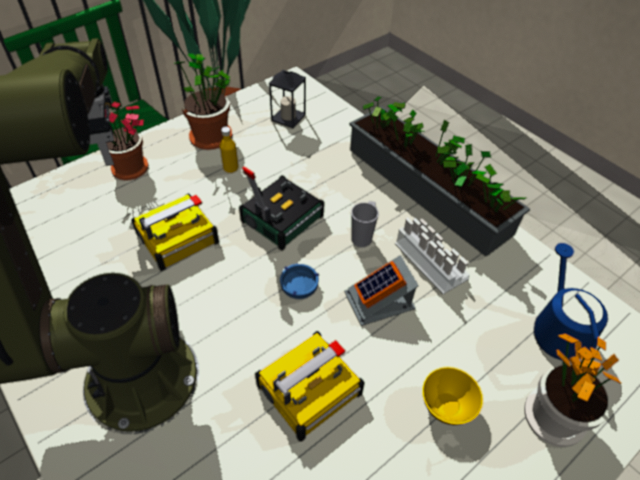

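View pics/top0.png

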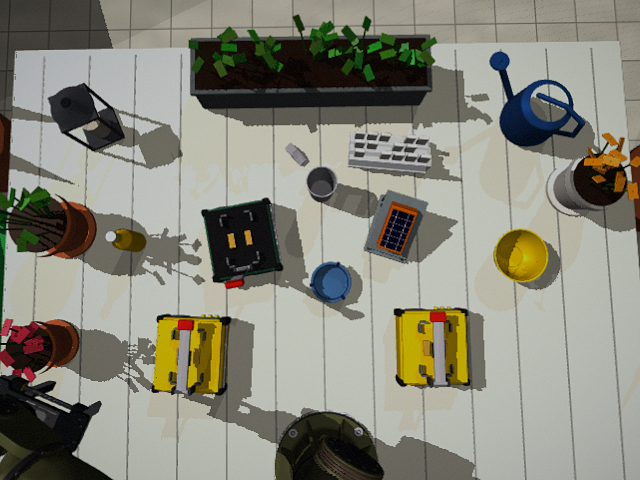

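The side view shows the radio at about (282,210), with its clamp raised at (250,175), and the pack at (381,283). In the top view the radio is at (243,242), the pack at (398,229) and the tumbler at (321,183). I'll zoom in on both and mask the colours.

```bash
cat > h.py <<'E'
import numpy as np,cv2
from station import ctrl
from scipy.spatial.transform import Rotation as Ro
def ray(c,p):
    K=c["intrinsics"];d=np.array([(p[0]-K[0,2])/K[0,0],(p[1]-K[1,2])/K[1,1]]);u=d.copy()
    for _ in range(10):u=d/(1+c["k1"]*(u@u))
    v=c["R"].T@np.array([*u,1]);return -c["R"].T@c["t"],v/np.linalg.norm(v)
def onz(c,p,z):
    o,v=ray(c,p);return o+v*(z-o[2])/v[2]
def tri(c1,p1,c2,p2):
    o1,v1=ray(c1,p1);o2,v2=ray(c2,p2)
    s=np.linalg.lstsq(np.c_[v1,-v2],o2-o1,rcond=None)[0]
    a,b=o1+s[0]*v1,o2+s[1]*v2;return (a+b)/2,np.linalg.norm(a-b)
def proj(c,X):
    x=c["R"]@X+c["t"];s=x[:2]/x[2];s=s*(1+c["k1"]*(s@s));K=c["intrinsics"];return K[[0,1],[0,1]]*s+K[:2,2]
def blobs(c,lo,hi,roi,mina=15):
    x0,y0,x1,y1=roi;h=cv2.cvtColor(c["img"],cv2.COLOR_BGR2HSV)[y0:y1,x0:x1]
    m=cv2.inRange(h,np.array(lo),np.array(hi))
    cs,_=cv2.findContours(m,cv2.RETR_EXTERNAL,cv2.CHAIN_APPROX_NONE)
    return [k+np.array([x0,y0]) for k in sorted(cs,key=cv2.contourArea,reverse=True) if len(k)>=mina]
E
python3 - <<'E'
from h import *
S=ctrl.camera("side");T=ctrl.camera("top")
a=cv2.resize(S["img"][150:330,230:430],(800,720))[:, :]
def crop(c,x,y,w,h,k):return cv2.resize(c["img"][y:y+h,x:x+w],None,fx=k,fy=k,interpolation=cv2.INTER_CUBIC)
top=np.hstack([crop(T,195,185,100,75*1+35,4)[:300*2][:,:400],crop(T,355,180,100,110,4)])[:440]
cv2.imwrite("pics/t1.png",top)
cv2.imwrite("pics/s1.png",np.hstack([crop(S,232,158,100,100,4),crop(S,335,240,100,100,4)]))
for n,c,r in(("T",T,(360,180,440,270)),("S",S,(340,250,425,325))):
    for k in blobs(c,(3,120,60),(18,255,255),r)[:1]:
        hull=cv2.convexHull(k);print(n,"or",cv2.contourArea(hull),cv2.minAreaRect(k),hull[:,0].tolist())
for n,c,r in(("T",T,(200,260,270,300)),("S",S,(235,160,265,200))):
    for a0,b0 in((0,6),(172,180)):
        for k in blobs(c,(a0,150,60),(b0,255,255),r,6)[:2]:print(n,"red",cv2.contourArea(k),cv2.minAreaRect(k))
E
```

```text
T or 1320.0 ((396.9559631347656, 227.6688690185547), (28.097732543945312, 48.728206634521484), 20.323137283325195) [[395, 202], [402, 204], [414, 208], [416, 209], [417, 210], [417, 214], [412, 227], [402, 252], [400, 254], [393, 252], [390, 251], [379, 247], [377, 246], [377, 242], [380, 233], [390, 206], [392, 202]]
S or 1311.0 ((378.904541015625, 284.2471923828125), (28.513944625854492, 48.54790496826172), 57.9946174621582) [[392, 261], [394, 263], [398, 269], [402, 276], [405, 282], [405, 284], [403, 286], [395, 291], [374, 304], [369, 307], [367, 307], [362, 303], [359, 297], [354, 286], [354, 285], [356, 283], [372, 272], [375, 270], [386, 263], [391, 261]]
T red 99.0 ((233.41893005371094, 283.5135192871094), (7.069156646728516, 17.426292419433594), 80.53767395019531)
S red 47.0 ((248.3000030517578, 172.10000610351562), (14.600000381469727, 5.0), 36.869895935058594)
```

View pics/t1.png

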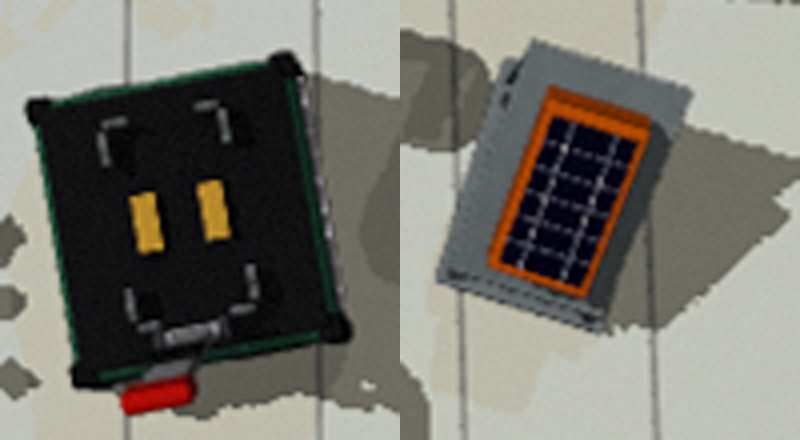

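View pics/s1.png

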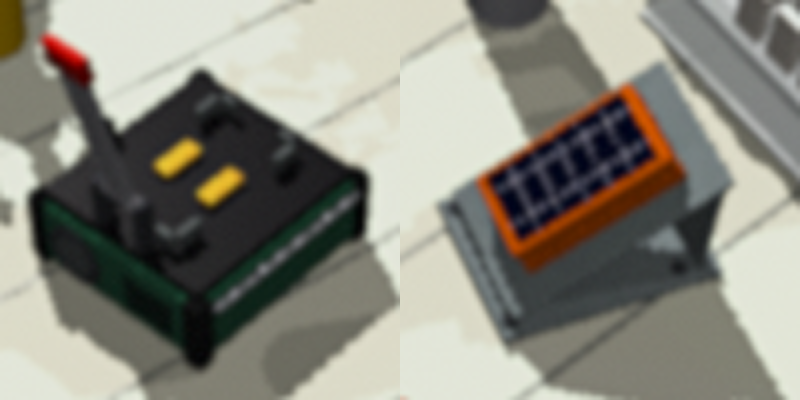

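The crops show that the stand's high edge is the far side from the robot: the low lip is at the bottom of the top view. The clamp is on the robot side of the radio, leaning a little past upright. Next I'll measure the pack face, radio top, clamp grip and tumbler.

```bash
python3 - <<'E'
from h import *
S=ctrl.camera("side");T=ctrl.camera("top")
def quad(k):
    h=cv2.convexHull(k);e=.02
    while True:
        a=cv2.approxPolyDP(h,e*cv2.arcLength(h,True),True)
        if len(a)<=4:return a[:,0].astype(float)
        e+=.005
def quadcenter(q):
    q=np.array(q,float);L=[np.cross([*q[i],1],[*q[i+2],1]) for i in(0,1)];x=np.cross(*L);return x[:2]/x[2]
Q={}
for n,c,r in(("T",T,(370,195,425,262)),("S",S,(345,255,412,312))):
    x0,y0,x1,y1=r;h=cv2.cvtColor(c["img"],cv2.COLOR_BGR2HSV)
    k=blobs(c,(3,120,60),(18,255,255),r)[0]
    m=np.zeros((480,640),np.uint8);cv2.drawContours(m,[cv2.convexHull(k)],-1,255,-1)
    o=cv2.inRange(h,(3,100,30),(20,255,255));b=cv2.morphologyEx(cv2.bitwise_and(m,255-o),cv2.MORPH_OPEN,np.ones((5,5)))
    kk=max(cv2.findContours(b,0,cv2.CHAIN_APPROX_NONE)[0],key=cv2.contourArea)
    Q[n]=quad(kk);print(n,cv2.contourArea(kk),Q[n].tolist(),quadcenter(Q[n]))
P,e=tri(T,quadcenter(Q["T"]),S,quadcenter(Q["S"]));print("face",P.round(4),e)
# direction: intersect T corners with the sloping plane through P, iterate yaw
q=Q["T"];q=q[np.argsort(q[:,1])];yaw=-.4
for _ in range(8):
    n=np.array([-np.sin(np.pi/6)*np.cos(yaw),-np.sin(np.pi/6)*np.sin(yaw),np.cos(np.pi/6)])
    X=[]
    for p in q:
        o,v=ray(T,p);X.append(o+v*((P-o)@n)/(v@n))
    X=np.array(X);d=X[:2].mean(0)-X[2:].mean(0);yaw=np.arctan2(d[1],d[0])
print("yaw",yaw,np.linalg.norm(d),np.round(X,4).tolist(),"ctr",X.mean(0),"origin",P-.03*n)
# radio: gold contacts, black top
g=blobs(T,(15,120,80),(30,255,255),(215,225,265,255),8)[:2]
G=[onz(T,np.array(cv2.minAreaRect(k)[0]),.07) for k in g];print("gold",np.round(G,4).tolist())
gs=blobs(S,(15,120,80),(30,255,255),(260,180,300,215),8)[:2];print([cv2.minAreaRect(k)[0] for k in g+gs])
for z in(0,):
  pass
k=blobs(T,(0,0,0),(180,255,50),(195,190,290,285))[0];r=cv2.minAreaRect(k);q=cv2.boxPoints(r)
R4=np.array([onz(T,p,.07) for p in q]);print("black",r,R4.round(4).tolist(),R4.mean(0))
print("grip",tri(T,(233.4,283.5),S,(248.3,172.1)))
print("tumbler rim",onz(T,(321,183),.11))
E
```

```text
T 761.0 [[412.0, 215.0], [400.0, 249.0], [382.0, 245.0], [393.0, 210.0]] [396.65217391 230.34782609]
S 613.5 [[391.0, 266.0], [396.0, 279.0], [364.0, 297.0], [359.0, 283.0]] [377.98075072 280.94802695]
face [ 0.5536 -0.1769  0.0894] 0.005276850322581571
yaw -0.2781698074097283 0.09074446165756139 [[0.5962, -0.1647, 0.1111], [0.5839, -0.2079, 0.1111], [0.5197, -0.1435, 0.0653], [0.5093, -0.1859, 0.0662]] ctr [ 0.55226539 -0.17547322  0.08842623] origin [ 0.56801739 -0.18105084  0.06341431]
gold [[0.537, 0.2143, 0.07], [0.5437, 0.1746, 0.07]]
[(231.12161254882812, 240.22972106933594), (247.8839874267578, 237.11199951171875), (275.94000244140625, 196.9199981689453), (286.5000305175781, 204.00003051757812)]
black ((241.2943572998047, 240.42015075683594), (74.4706039428711, 70.40091705322266), 79.2156982421875) [[0.6097, 0.289, 0.07], [0.6386, 0.124, 0.07], [0.4635, 0.0926, 0.07], [0.4355, 0.2553, 0.07]] [0.53682976 0.19021521 0.07      ]
grip (array([0.43668696, 0.17551026, 0.25064711]), np.float64(0.004426822702227034))
tumbler rim [ 6.62327455e-01 -5.75344608e-04  1.10000000e-01]
```

```bash
cat >> h.py <<'E'
def hole(c,roi,k=8):
    "corners of the dark solar field inside the orange frame, subpixel"
    x0,y0,x1,y1=roi;im=cv2.resize(c["img"][y0:y1,x0:x1],None,fx=k,fy=k,interpolation=cv2.INTER_CUBIC)
    h=cv2.cvtColor(im,cv2.COLOR_BGR2HSV);o=cv2.inRange(h,np.array((2,110,60)),np.array((20,255,255)))
    o=cv2.morphologyEx(o,cv2.MORPH_CLOSE,np.ones((5,5)))
    cs,hi=cv2.findContours(o,cv2.RETR_CCOMP,cv2.CHAIN_APPROX_NONE)
    hs=[cs[i] for i in range(len(cs)) if hi[0][i][3]>=0]
    K=cv2.convexHull(max(hs,key=cv2.contourArea)) ; P=max(hs,key=cv2.contourArea)[:,0].astype(np.float32)
    e=.01
    while True:
        a=cv2.approxPolyDP(K,e*cv2.arcLength(K,True),True)
        if len(a)<=4:break
        e+=.005
    a=a[:,0].astype(float);L=[]
    for i in range(4):
        p,q=a[i],a[(i+1)%4];d=(q-p)/np.linalg.norm(q-p);t=(P-p)@d/np.linalg.norm(q-p);s=abs((P-p)@np.array([-d[1],d[0]]))
        f=P[(t>.15)&(t<.85)&(s<k*1.5)];vx,vy,x,y=cv2.fitLine(f.astype(np.float32),cv2.DIST_HUBER,0,.01,.01).ravel()
        L.append(np.cross([x,y,1],[x+vx,y+vy,1]))
    C=[]
    for i in range(4):
        z=np.cross(L[i-1],L[i]);C.append(z[:2]/z[2])
    C=(np.array(C)+.5)/k-.5+[x0,y0]
    z=np.cross(np.cross([*C[0],1],[*C[2],1]),np.cross([*C[1],1],[*C[3],1]));return C,z[:2]/z[2]
E
python3 - <<'E'
from h import *
S=ctrl.camera("side");T=ctrl.camera("top")
A,a=hole(T,(370,195,425,262));B,b=hole(S,(345,255,412,312))
print(A.round(1).tolist(),B.round(1).tolist(),a,b)
print("face",tri(T,a,S,b),"T at .086",onz(T,a,.086),"S at .086",onz(S,b,.086))
P=tri(T,a,S,b)[0]
for nm,c,C in(("T",T,A),("S",S,B)):
    yaw=-.35
    for _ in range(15):
        n=np.array([-.5*np.cos(yaw),-.5*np.sin(yaw),.75**.5]);X=[]
        for p in C:
            o,v=ray(c,p);X.append(o+v*((P-o)@n)/(v@n))
        X=np.array(X);X=X[np.argsort(-X[:,2])];d=X[:2].mean(0)-X[2:].mean(0);yaw=np.arctan2(d[1],d[0])
    w=[X[0]-X[1],X[2]-X[3]];w=[u*np.sign(-u[1]) for u in w]
    print(nm,"yaw long",yaw,"yaw short",[np.arctan2(u[1],u[0])+np.pi/2 for u in w],"L",np.linalg.norm(d),[np.linalg.norm(u) for u in w])
for p,q in(((231.12,240.23),(286.5,204.)),((231.12,240.23),(275.94,196.92)),((247.88,237.11),(286.5,204))):print(tri(T,p,S,q),onz(S,q,.07))
# sanity of calib: offset between views on known-height tumbler etc not needed
E
```

```text
[[393.0, 208.4], [414.0, 215.3], [399.7, 251.4], [379.4, 244.9]] [[389.3, 263.7], [398.3, 278.6], [364.6, 299.5], [356.9, 284.3]] [396.40736752 230.33299   ] [377.01017681 281.52254405]
face (array([ 0.55303279, -0.17612343,  0.08691786]), np.float64(0.003099305729954215)) T at .086 [ 0.551879   -0.17532815  0.086     ] S at .086 [ 0.55496591 -0.17646585  0.086     ]
T yaw long -0.32784144611410665 yaw short [np.float64(-0.3373116971264687), np.float64(-0.3277717742682935)] L 0.09700206528599467 [np.float64(0.05057094417593499), np.float64(0.05069538129059233)]
S yaw long -0.32831183184525853 yaw short [np.float64(-0.31428290488720934), np.float64(-0.3316097014491399)] L 0.09372046528310367 [np.float64(0.04774567000605878), np.float64(0.04703025166986085)]
(array([0.55283125, 0.20893854, 0.04179032]), np.float64(0.03363458582263721)) [0.54952191 0.17571093 0.07      ]
(array([0.53813623, 0.21202549, 0.07571194]), np.float64(0.004089307830549763)) [0.5429833  0.21550131 0.07      ]
(array([0.54480946, 0.17259693, 0.0754338 ]), np.float64(0.003987163473350101)) [0.54952191 0.17571093 0.07      ]
```

```bash
cat >> h.py <<'E'
def Rt(yaw,tilt=0):
    "tool z down (tilted forward about pack y by tilt), tool x = -pack x"
    n=np.array([-np.sin(tilt)*np.cos(yaw),-np.sin(tilt)*np.sin(yaw),np.cos(tilt)]);y=np.array([-np.sin(yaw),np.cos(yaw),0])
    return np.c_[np.cross(y,-n),y,-n]
def row(grasp=None,R=None,tcp=None,base=None):
    o=ctrl.get_obs();R0=Ro.from_euler("xyz",o["eef_rot"]).as_matrix();p=o["ee_pos"]
    if base is not None:p,R0=base
    if tcp is None:tcp=np.array(grasp)-ctrl.tcp_to_grasp*R[:,2]
    d=R0.T@(tcp-p)*100;a=Ro.from_matrix(R0.T@R).as_rotvec()
    print("row",d.round(2).tolist(),a.round(4).tolist(),"dist",np.linalg.norm(d).round(1),"rows",max(np.linalg.norm(d)/5,np.linalg.norm(a)/.15).round(1));return tcp,R
F=np.array([.5533,-.176,.0865]);YP=-.328
E
python3 - <<'E'
from h import *
R=Rt(YP,np.pi/6);n=-R[:,2]
b=row(tcp=np.array([.33,.10,.52]),R=Rt(YP,0))
b=row(grasp=F+n*.07,R=R,base=b); 
row(grasp=F+n*(-.008),R=R,base=b)
E
```

```text
row [-26.28, -32.68, -11.54] [-0.0002, -0.0, -0.0818] dist 43.5 rows 8.7
row [-17.51, -18.93, 21.66] [-0.0, -0.5236, -0.0] dist 33.7 rows 6.7
row [-0.0, 0.0, 7.8] [0.0, 0.0, 0.0] dist 7.8 rows 1.6
```

```bash
python3 -m jog '[[0,0,-6,0,0,0],[-6,-7,-11.5,0,0,0],[-26.3,-32.7,-11.5,0,0,-0.08],[-26.3,-32.7,-11.5,0,0,-0.08],[-26.3,-32.7,-11.5,0,0,-0.08],[-26.3,-32.7,-11.5,0,0,-0.08],[-26.3,-32.7,-11.5,0,0,-0.08],[-26.3,-32.7,-11.5,0,0,-0.08]]' 100; python3 -m jog '[[0,0,0,0,0,0],[0,0,0,0,0,0]]'; python3 - <<'E'
from h import *
R=Rt(YP,np.pi/6);n=-R[:,2]
row(grasp=F+n*.07,R=R); print(ctrl.get_obs()["qpos"])
E
```

```text
time_s: 1.2
ee_pos: [0.3088, 0.1752, 0.5124]
eef_rot: [3.141, 0.001, 2.812]
force: [1.8, 1.0, 0.1]
grip_width: 0.0941
grip_force: 0.0
time_s: 1.4
ee_pos: [0.3093, 0.1764, 0.5122]
eef_rot: [3.141, 0.0, 2.809]
force: [-0.3, 0.5, -0.2]
grip_width: 0.0942
grip_force: 0.0
row [-22.04, -25.41, 20.88] [-0.0005, -0.5231, -0.0049] dist 39.6 rows 7.9
[ 4.15293349e-01 -2.19299078e-01  1.81395635e+00  2.14792318e-04
  1.54608831e+00 -8.22702432e-01]
```

```bash
R='[-22,-25.4,20.9,0,-0.523,-0.005]'; python3 -m jog '[[-11,-12.7,4,0,-0.26,0],[-11,-12.7,4,0,-0.26,0],[-11,-12.7,4,0,-0.26,0],[-22,-25.4,20.9,0,-0.523,-0.005],[-22,-25.4,20.9,0,-0.523,-0.005],[-22,-25.4,20.9,0,-0.523,-0.005],[-22,-25.4,20.9,0,-0.523,-0.005],[-22,-25.4,20.9,0,-0.523,-0.005]]'; python3 -m jog '[[0,0,0,0,0,0],[0,0,0,0,0,0]]'; python3 - <<'E'
from h import *
R=Rt(YP,np.pi/6);n=-R[:,2]
row(grasp=F+n*.07,R=R); print(ctrl.get_obs()["qpos"])
E
```

```text
time_s: 2.2
ee_pos: [0.432, -0.1247, 0.3109]
eef_rot: [-3.141, 0.523, 2.819]
force: [2.4, 1.6, 0.1]
grip_width: 0.0938
grip_force: 0.0
time_s: 2.4
ee_pos: [0.4318, -0.1238, 0.3117]
eef_rot: [-3.141, 0.52, 2.818]
force: [0.1, -0.0, 1.1]
grip_width: 0.094
grip_force: 0.0
row [-0.16, -1.02, 1.05] [0.0015, -0.0031, 0.0037] dist 1.5 rows 0.3
[-0.36401235  0.1224394   1.9978765   0.04042245  0.50148567 -1.64121176]
```

```bash
python3 -m jog '[[-0.2,-1,1,0,0,0],[-0.2,-1,1,0,0,0],[-0.2,-1,1,0,0,0]]'; python3 - <<'E'
from h import *
R=Rt(YP,np.pi/6);n=-R[:,2]
row(grasp=F+n*.07,R=R)
o=ctrl.get_obs();R0=Ro.from_euler("xyz",o["eef_rot"]).as_matrix();out=[]
for nm,x,y in(("top",350,150),("side",325,210)):
    c=ctrl.camera(nm);im=cv2.resize(c["img"][y:y+130,x:x+100],None,fx=4,fy=4,interpolation=cv2.INTER_CUBIC)
    for s in(-1,1):
        for yy in(.047,.0595):
            p=(proj(c,o["ee_pos"]+R0@np.array([0,s*yy,.199]))-[x,y]+.5)*4
            cv2.drawMarker(im,tuple(p.astype(int).tolist()),(255,0,255),0,10,1)
    out.append(im)
cv2.imwrite("pics/pre.png",np.hstack(out))
E
```

```text
time_s: 2.7
ee_pos: [0.4345, -0.1352, 0.306]
eef_rot: [-3.14, 0.525, 2.819]
force: [-0.0, 0.4, 0.7]
grip_width: 0.0942
grip_force: 0.0
row [0.1, -0.04, 0.25] [0.0013, 0.001, 0.0044] dist 0.3 rows 0.1
```

View pics/pre.png

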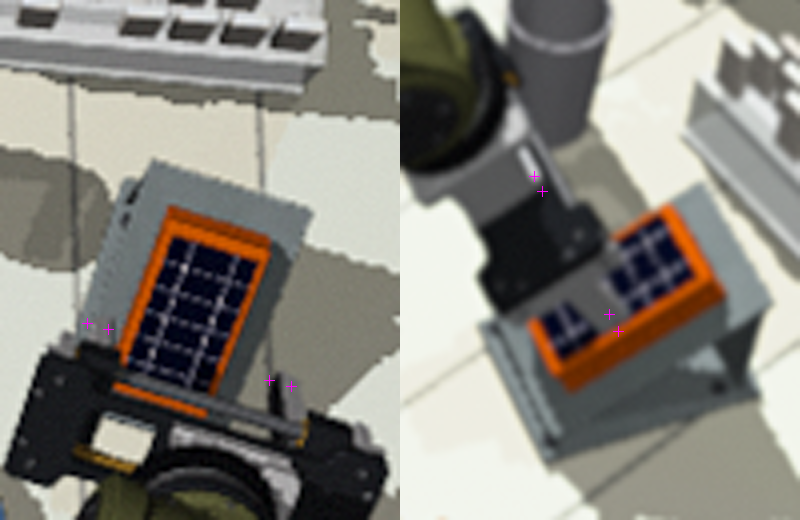

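The top view shows the fingers straddling the pack, with the projected tips within a few pixels of the seen tips at (97,320) and (290,378). I'll descend and close gently.

```bash
python3 -m jog '[[0.1,0,4,0,0,0.004],[0.1,0,7.9,0,0,0.004],[0.1,0,7.9,0,0,0.004],[0.1,0,7.9,0,0,0.004]]'; python3 - <<'E'
from h import *
R=Rt(YP,np.pi/6);n=-R[:,2]
row(grasp=F-n*.008,R=R)
E
python3 -m jog '[[0,0,0,0,0,0],[0,0,0,0,0,0],[0,0,0,0,0,0],[0,0,0,0,0,0],[0,0,0,0,0,0],[0,0,0,0,0,0]]' 0 6
```

```text
time_s: 3.2
ee_pos: [0.4712, -0.1484, 0.2356]
eef_rot: [3.141, 0.522, 2.813]
force: [-0.9, -0.9, 0.4]
grip_width: 0.0936
grip_force: 0.0
row [-0.05, 0.03, 0.0] [0.0009, -0.0014, -0.0003] dist 0.1 rows 0.0
time_s: 3.8
ee_pos: [0.4711, -0.1484, 0.2362]
eef_rot: [3.14, 0.524, 2.813]
force: [0.6, 7.1, 3.2]
grip_width: 0.0617
grip_force: 6.0
```

```bash
python3 -m jog '[[0,0.1,0,0,0,0],[0,0.1,0,0,0,0]]'; python3 -m jog '[[0,0.05,0,0,0,0],[0,0.1,0,0,0,0]]';
```

```text
time_s: 4.0
ee_pos: [0.4712, -0.1479, 0.2362]
eef_rot: [3.141, 0.523, 2.813]
force: [-3.4, 3.1, 6.5]
grip_width: 0.062
grip_force: 6.0
time_s: 4.2
ee_pos: [0.4714, -0.1474, 0.2362]
eef_rot: [3.141, 0.524, 2.812]
force: [-6.5, -3.7, 5.2]
grip_width: 0.0619
grip_force: 6.0
```

```bash
python3 -m jog '[[0,-0.04,0,0,0,0],[0,-0.04,0,0,0,0],[0,-0.04,0,0,0,0],[0,-0.04,0,0,0,0]]' 0 35;  python3 -m jog '[[-0.4,0,0,0,0,0],[-0.8,0,0,0,0,0],[-1.2,0,0,0,0,0],[-1.6,0,0,0,0,0],[-1.9,0,0,0,0,0],[-1.9,0,0,0,0,0],[-1.9,0,0,0,0,0]]'
```

```text
time_s: 4.6
ee_pos: [0.4714, -0.1475, 0.2362]
eef_rot: [3.141, 0.524, 2.813]
force: [-3.7, 1.1, 5.9]
grip_width: 0.062
grip_force: 35.0
time_s: 5.3
ee_pos: [0.4863, -0.1525, 0.245]
eef_rot: [3.141, 0.52, 2.813]
force: [-11.1, 3.4, 8.0]
grip_width: 0.0617
grip_force: 35.0
```

```bash
python3 -m jog '[[-0.05,0,-0.3,0,0,0],[-0.05,0,-0.6,0,0,0],[-0.05,0,-0.6,0,0,0]]'; 
```

```text
time_s: 5.6
ee_pos: [0.4845, -0.1519, 0.2511]
eef_rot: [3.141, 0.523, 2.813]
force: [0.6, 0.2, -2.1]
grip_width: 0.0614
grip_force: 35.0
```

Free: the force is now just the pack's weight. I'll lift it and plan the move to a hover over the cradle.

```bash
python3 -m jog '[[0,0,-2,0,0,0],[0,0,-5,0,0,0],[0,0,-9,0,0,0],[0,0,-13,0,0,0],[0,0,-16,0,0,0],[0,0,-16,0,0,0]]'; python3 - <<'E'
from h import *
YR=.175; C=np.array([.5415,.195,.07])
b=row(tcp=np.array([.42,.02,.50]),R=Rt(YP+.25,.25))
row(grasp=C+[0,0,.30],R=Rt(YR,0),base=b)
print(ctrl.get_obs()["qpos"])
E
```

```text
time_s: 6.2
ee_pos: [0.4081, -0.1259, 0.3926]
eef_rot: [3.141, 0.529, 2.813]
force: [0.6, -0.3, -1.2]
grip_width: 0.0617
grip_force: 35.0
row [-2.32, 14.19, -11.07] [-0.0952, 0.2779, -0.2326] dist 18.2 rows 3.6
row [-11.66, 18.39, -2.22] [-0.0316, 0.2487, -0.2517] dist 21.9 rows 4.4
[-0.39025164 -0.04132805  1.95934289  0.04909275  0.69569656 -1.66165838]
```

```bash
python3 -m jog '[[-0.6,3.5,-2.8,-0.024,0.07,-0.058],[-1.2,7,-5.5,-0.048,0.14,-0.116],[-1.7,10.6,-8.3,-0.071,0.208,-0.174],[-2.3,14.2,-11,-0.095,0.278,-0.233],[-2.3,14.2,-11,-0.095,0.278,-0.233],[-2.3,14.2,-11,-0.095,0.278,-0.233]]'; python3 - <<'E'
from h import *
YR=.175; C=np.array([.5415,.195,.07])
row(grasp=C+[0,0,.30],R=Rt(YR,0))
E
```

```text
time_s: 6.8
ee_pos: [0.4222, 0.0198, 0.495]
eef_rot: [3.14, 0.243, 3.065]
force: [-1.1, -0.9, -1.3]
grip_width: 0.0618
grip_force: 35.0
row [-11.57, 18.39, -2.81] [-0.0291, 0.2421, -0.2504] dist 21.9 rows 4.4
```

```bash
python3 -m jog '[[-2.9,4.6,-0.7,-0.007,0.06,-0.063],[-5.8,9.2,-1.4,-0.015,0.121,-0.125],[-8.7,13.8,-2.1,-0.022,0.182,-0.188],[-11.6,18.4,-2.8,-0.029,0.242,-0.25],[-11.6,18.4,-2.8,-0.029,0.242,-0.25],[-11.6,18.4,-2.8,-0.029,0.242,-0.25],[-11.6,18.4,-2.8,-0.029,0.242,-0.25]]'; python3 - <<'E'
from h import *
YR=.175; C=np.array([.5415,.195,.07])
row(grasp=C+[0,0,.30],R=Rt(YR,0)); row(grasp=C+[0,0,.09],R=Rt(YR,0))
o=ctrl.get_obs();R0=Ro.from_euler("xyz",o["eef_rot"]).as_matrix();out=[]
for nm,x,y in(("top",180,150),("side",200,100)):
    c=ctrl.camera(nm);im=cv2.resize(c["img"][y:y+150,x:x+133],None,fx=3,fy=3,interpolation=cv2.INTER_CUBIC)
    out.append(im)
cv2.imwrite("pics/hov.png",np.hstack(out))
E
```

```text
time_s: 7.5
ee_pos: [0.5422, 0.1936, 0.5496]
eef_rot: [-3.141, -0.001, -2.97]
force: [0.2, 0.7, -2.1]
grip_width: 0.0618
grip_force: 35.0
row [0.05, 0.15, -0.08] [-0.0005, -0.0015, -0.0031] dist 0.2 rows 0.0
row [0.02, 0.16, 20.92] [-0.0005, -0.0015, -0.0031] dist 20.9 rows 4.2
```

View pics/hov.png

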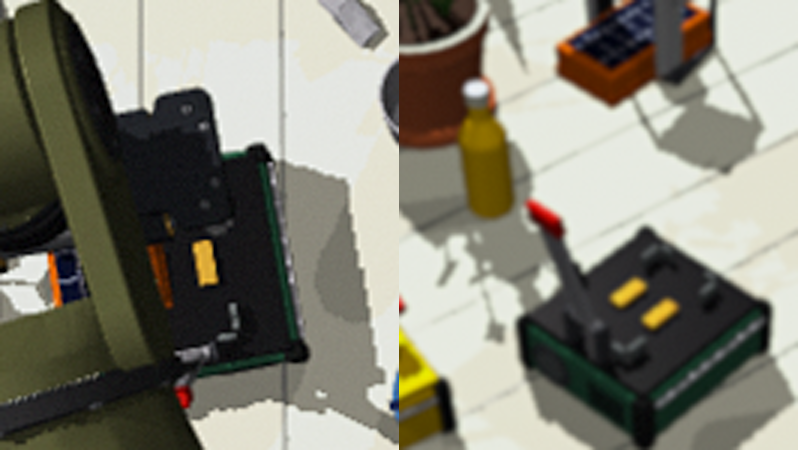

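```bash
python3 -m jog '[[0,0.15,5,0,0,0],[0,0.15,10,0,0,0],[0,0.15,14,0,0,0],[0,0.15,17,0,0,0],[0,0.15,19,0,0,0],[0,0.15,20.9,0,0,-0.003],[0,0.15,20.9,0,0,-0.003],[0,0.15,20.9,0,0,-0.003]]';python3 -m jog '[[0,0,1,0,0,0],[0,0,2,0,0,0],[0,0,3,0,0,0],[0,0,3,0,0,0]]'; python3 - <<'E'
from h import *
YR=.170; C=np.array([.5415,.195,.07])
row(grasp=C+[0,0,.06],R=Rt(YR,0))
c=ctrl.camera("side");x,y=235,150
cv2.imwrite("pics/low.png",cv2.resize(c["img"][y:y+100,x:x+110],None,fx=6,fy=6,interpolation=cv2.INTER_CUBIC));cv2.imwrite("low_raw.png",c["img"])
E
```

```text
time_s: 8.4
ee_pos: [0.5412, 0.1953, 0.3435]
eef_rot: [-3.142, 0.001, -2.966]
force: [-0.7, 0.2, -1.4]
grip_width: 0.062
grip_force: 35.0
time_s: 8.8
ee_pos: [0.541, 0.196, 0.311]
eef_rot: [-3.141, -0.002, -2.965]
force: [-0.8, 0.9, -1.6]
grip_width: 0.0617
grip_force: 35.0
row [-0.03, -0.11, 0.06] [-0.0003, -0.0018, 0.0064] dist 0.1 rows 0.0
```

View pics/low.png

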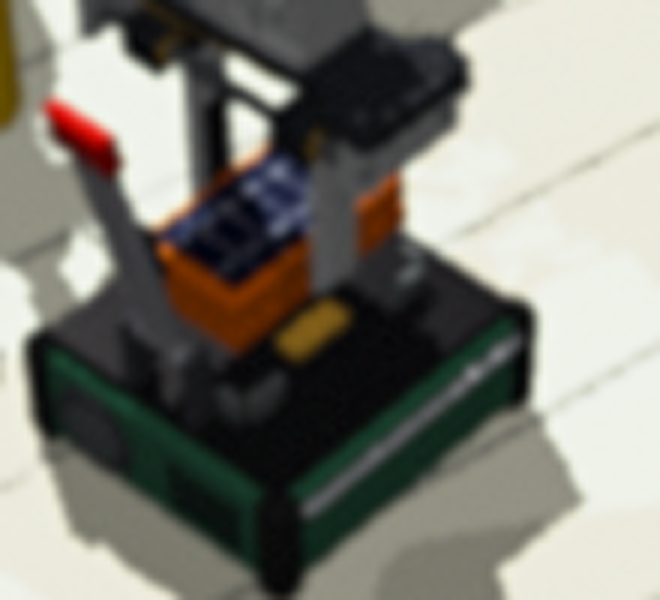

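```bash
python3 - <<'E'
from h import *
c=ctrl.camera("side");x0,y0=235,150;k=6
im=cv2.resize(c["img"][y0:y0+100,x0:x0+110],None,fx=k,fy=k,interpolation=cv2.INTER_CUBIC)
m=cv2.inRange(cv2.cvtColor(im,cv2.COLOR_BGR2HSV),np.array((2,130,50)),np.array((16,255,255)));m[:, :140]=0;m[:150]=0;m[290:,265:]=0
P=np.vstack([q[:,0] for q in cv2.findContours(m,0,cv2.CHAIN_APPROX_NONE)[0] if len(q)>60])
H=cv2.convexHull(P)
A=cv2.approxPolyDP(H,6,True)[:,0];print(A.tolist())
z=ctrl.get_obs()["ee_pos"][2]-.1804-.022
for a in A:print(a,onz(c,(a+.5)/k-.5+[x0,y0],z).round(4), onz(c,(a+.5)/k-.5+[x0,y0],z+.03).round(4))
E
```

```text
[[398, 177], [400, 212], [391, 234], [236, 353], [173, 308], [152, 239], [225, 165]]
[398 177] [0.6153 0.1957 0.1102] [0.5955 0.1704 0.1402]
[400 212] [0.6018 0.177  0.1102] [0.5824 0.1523 0.1402]
[391 234] [0.5898 0.1682 0.1102] [0.5707 0.1438 0.1402]
[236 353] [0.4909 0.1513 0.1102] [0.4748 0.1273 0.1402]
[173 308] [0.4853 0.1905 0.1102] [0.4694 0.1654 0.1402]
[152 239] [0.5031 0.2317 0.1102] [0.4867 0.2054 0.1402]
[225 165] [0.5576 0.2509 0.1102] [0.5395 0.224  0.1402]
```

The side view shows the pack about 40 mm above the cradle, with its near bottom corners at crop (236,353) and (400,226) and the near gold contact visible at (310,330). Next I'll check what the top camera sees from here.

```bash
python3 - <<'E'
from h import *
T=ctrl.camera("top");x,y=195,180
cv2.imwrite("pics/lowtop.png",cv2.resize(T["img"][y:y+110,x:x+110],None,fx=5,fy=5,interpolation=cv2.INTER_CUBIC))
E
```

```text
(no output)
```

View pics/lowtop.png

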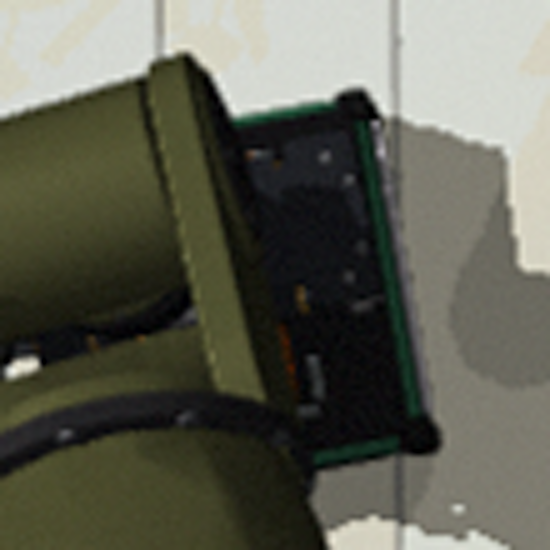

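The top view shows only the pack's -y wall, an orange strip at crop (287,365), because the wrist hides the rest. That edge fixes y almost independently of z, and combining it with the side view gives z.

```bash
python3 - <<'E'
from h import *
T=ctrl.camera("top");S=ctrl.camera("side");x0,y0,k=195,180,8
im=cv2.resize(T["img"][y0:y0+110,x0:x0+110],None,fx=k,fy=k,interpolation=cv2.INTER_CUBIC)
h=cv2.cvtColor(im,cv2.COLOR_BGR2HSV);m=cv2.inRange(h,np.array((0,110,35)),np.array((18,255,255)))
cs=[q for q in cv2.findContours(m,0,cv2.CHAIN_APPROX_NONE)[0] if 430<q[:,0,0].mean()<500 and 480<q[:,0,1].mean()<680]
q=max(cs,key=cv2.contourArea)[:,0];print(q.min(0)/k,q.max(0)/k)
E_=[]
for yy in range(q[:,1].min()+24,q[:,1].max()-24,8):
    xr=q[q[:,1]==yy][:,0]; E_.append([(xr.max()+1)/k-.5+x0,(yy+.5)/k-.5+y0,(xr.min())/k-.5+x0])
E_=np.array(E_)
W=np.array([onz(T,e[:2],.1086) for e in E_]);W2=np.array([onz(T,[e[2],e[1]],.1386) for e in E_])
t=np.array([np.cos(.175),np.sin(.175)]);nrm=np.array([-np.sin(.175),np.cos(.175)])
print("bottom edge normal coord",(W[:,:2]@nrm).round(4)," x",W[0,0],W[-1,0],"left edge",(W2[:,:2]@nrm).round(4))
p=lambda a:(np.array(a)+.5)/6-.5+[235,150]
C=np.array([.5403,.1945]);Cs=np.array([.5463,.1956])
print("target T edge",C@nrm-.031,"S edge",Cs@nrm-.031,"cmd edge",np.array([.541,.196])@nrm-.031)
for z in(.1016,.1046,.1086,.111):
    a,b=onz(S,p((236,353)),z),onz(S,p((401,226)),z);mid=(a+b)[:2]/2
    print(z,"S edge",mid@nrm,"along",mid@t,"len",np.linalg.norm(a-b),np.arctan2((b-a)[1],(b-a)[0]), "C along T,S",C@t,Cs@t,"cmd",np.array([.541,.196])@t)
E
```

```text
[55.5   65.125] [58.875 76.625]
bottom edge normal coord [0.0663 0.0667 0.0671 0.067  0.0674 0.0664]  x 0.5154454880263185 0.5039861014369856 left edge [0.067  0.0669 0.067  0.0674 0.0667 0.0666]
target T edge 0.06645868507518968 S edge 0.06649723544242352 cmd edge 0.06781389918723155
0.1016 S edge 0.06924592974623239 along 0.5695489823678933 len 0.10804799289630142 0.1709574242743049 C along T,S 0.56591178173229 0.5720116599170725 cmd 0.5668622525159138
0.1046 S edge 0.06716789591987131 along 0.5673862617849199 len 0.10773156001859086 0.17095742427430488 C along T,S 0.56591178173229 0.5720116599170725 cmd 0.5668622525159138
0.1086 S edge 0.06439718415139005 along 0.5645026343409555 len 0.10730964951497686 0.17095742427430233 C along T,S 0.56591178173229 0.5720116599170725 cmd 0.5668622525159138
0.111 S edge 0.06273475709030132 along 0.5627724578745769 len 0.10705650321280849 0.17095742427430474 C along T,S 0.56591178173229 0.5720116599170725 cmd 0.5668622525159138
```

```bash
python3 -m jog '[[-0.2,-0.1,0,0,0,0.006],[-0.35,-0.15,0.5,0,0,0.006],[-0.35,-0.15,1.3,0,0,0.006],[-0.35,-0.15,1.9,0,0,0.006],[-0.35,-0.15,1.9,0,0,0.006],[-0.35,-0.15,1.9,0,0,0.006]]'; python3 - <<'E'
from h import *
o=ctrl.get_obs();print(o["ee_pos"])
c=ctrl.camera("side");x0,y0=235,150;k=6
im=cv2.resize(c["img"][y0:y0+100,x0:x0+110],None,fx=k,fy=k,interpolation=cv2.INTER_CUBIC)
cv2.imwrite("pics/low2.png",im)
E
```

```text
time_s: 9.65
ee_pos: [0.5449, 0.1952, 0.2936]
eef_rot: [-3.141, 0.0, -2.971]
force: [0.2, -0.3, -0.8]
grip_width: 0.0619
grip_force: 35.0
[0.54493698 0.1952408  0.29357855]
```

View pics/low2.png

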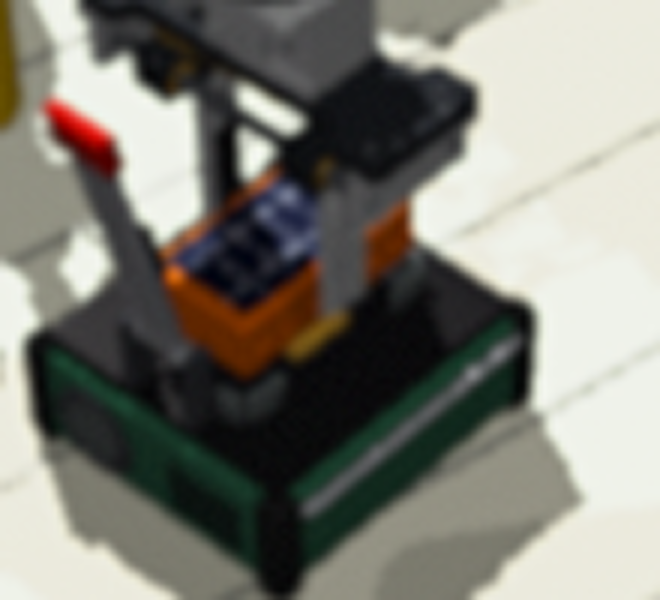

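The pack's lower front corner at crop (245,378) is just above its guide at (245,400), and the right end sits over the far guide. I'll lower it gently.

```bash
python3 -m jog '[[0,0,0.2,0,0,0],[0,0,0.4,0,0,0],[0,0,0.6,0,0,0],[0,0,0.6,0,0,0]]' ; python3 -m jog '[[0,0,0.15,0,0,0],[0,0,0.3,0,0,0],[0,0,0.3,0,0,0]]'
```

```text
time_s: 10.1
ee_pos: [0.5449, 0.1952, 0.2874]
eef_rot: [-3.141, 0.0, -2.971]
force: [0.0, -0.4, -1.8]
grip_width: 0.0616
grip_force: 35.0
time_s: 10.4
ee_pos: [0.5449, 0.1952, 0.2854]
eef_rot: [-3.142, 0.001, -2.971]
force: [-4.6, -1.2, 5.3]
grip_width: 0.0617
grip_force: 35.0
```

```bash
python3 -m jog '[[0,0,-0.3,0,0,0],[0.15,0,-0.3,0,0,0],[0.15,0,-0.1,0,0,0],[0.15,0,0.05,0,0,0],[0.15,0,0.05,0,0,0]]'; python3 -m jog '[[0,0,0.2,0,0,0],[0,0,0.3,0,0,0],[0,0,0.3,0,0,0]]'
```

```text
time_s: 10.9
ee_pos: [0.5434, 0.1949, 0.2838]
eef_rot: [-3.141, 0.0, -2.971]
force: [0.5, -0.0, -2.0]
grip_width: 0.0616
grip_force: 35.0
time_s: 11.2
ee_pos: [0.5435, 0.1949, 0.2811]
eef_rot: [-3.141, 0.0, -2.971]
force: [-0.0, 0.9, -1.4]
grip_width: 0.0615
grip_force: 35.0
```

Now it's inside the guides with no lateral force. Continuing down to the springs.

```bash
python3 -m jog '[[0,0,0.15,0,0,0],[0,0,0.3,0,0,0],[0,0,0.3,0,0,0]]'; python3 -m jog '[[0,0,0.1,0,0,0],[0,0,0.2,0,0,0],[0,0,0.2,0,0,0]]'
```

```text
time_s: 11.5
ee_pos: [0.5435, 0.195, 0.2784]
eef_rot: [-3.142, 0.001, -2.971]
force: [-0.5, -0.7, 2.6]
grip_width: 0.0617
grip_force: 35.0
time_s: 11.8
ee_pos: [0.5435, 0.195, 0.2763]
eef_rot: [-3.142, 0.001, -2.971]
force: [-0.6, 0.8, 2.4]
grip_width: 0.0618
grip_force: 35.0
```

```bash
python3 -m jog '[[0,0,0,0,0,0],[0,0,0,0,0,0],[0,0,0,0,0,0],[0,0,0,0,0,0],[0,0,0,0,0,0]]' 92; python3 -m jog '[[0,0,-2,0,0,0],[0,0,-5,0,0,0],[0,0,-10,0,0,0],[0,0,-15,0,0,0],[0,0,-20,0,0,0],[0,0,-24,0,0,0],[0,0,-24,0,0,0]]'; python3 - <<'E'
from h import *
c=ctrl.camera("side")
A,a=hole(c,(240,165,320,225));C=onz(c,a,.106);print(A.round(1).tolist(),C)
for z in(.106,):
    X=np.array([onz(c,p,z) for p in A]);print(X.round(4).tolist(),[np.linalg.norm(X[i]-X[i-1]).round(4) for i in range(4)])
cv2.imwrite("pics/laid.png",cv2.resize(c["img"][140:240,225:335],None,fx=6,fy=6,interpolation=cv2.INTER_CUBIC))
E
```

```text
time_s: 12.3
ee_pos: [0.5435, 0.195, 0.2763]
eef_rot: [-3.141, 0.001, -2.971]
force: [0.4, 0.9, -0.2]
grip_width: 0.0862
grip_force: 0.0
time_s: 13.0
ee_pos: [0.5425, 0.1948, 0.5223]
eef_rot: [3.141, 0.01, -2.971]
force: [-0.3, 0.3, -0.5]
grip_width: 0.0863
grip_force: 0.0Traceback (most recent call last):
  File "<stdin>", line 3, in <module>
  File "h.py", line 28, in hole
    K=cv2.convexHull(max(hs,key=cv2.contourArea)) ; P=max(hs,key=cv2.contourArea)[:,0].astype(np.float32)
                     ~~~^^^^^^^^^^^^^^^^^^^^^^^^
ValueError: max() iterable argument is empty
```

```bash
cat >> h.py <<'E'
u=np.array([np.cos(.167),np.sin(.167),0]);zz=np.array([0,0,1.]);H=np.array([.542,.194,.107])-.072*u
def clampR(): return Rt(.167,0)
def tcp_at(th,r=.150,gap=0.):
    o=-np.sin(th)*u+np.cos(th)*zz
    K=H+r*(np.cos(th)*u+np.sin(th)*zz)+(.006+gap)*o
    return K-.008*u+.199*zz
E
python3 -m jog '[[0,0,0,0,0,0],[0,0,0,0,0,0],[0,0,0,0,0,0]]' 0 20
python3 - <<'E'
from h import *
b=row(tcp=np.array([*(tcp_at(1.81,gap=.04)[:2]),.51]),R=clampR())
row(tcp=tcp_at(1.81,gap=.04),R=clampR(),base=b)
print(tcp_at(1.81,gap=.04))
E
```

```text
time_s: 13.35
ee_pos: [0.5435, 0.195, 0.5151]
eef_rot: [-3.141, -0.001, -2.971]
force: [0.2, 0.4, 0.5]
grip_width: 0.0656
grip_force: 0.0
row [16.19, -0.02, 0.53] [-0.0003, -0.0013, 0.0034] dist 16.2 rows 3.2
row [0.0, 0.0, 6.92] [0.0, 0.0, 0.0] dist 6.9 rows 1.4
[0.38399954 0.16736586 0.44083031]
```

```bash
python3 -m jog '[[4,0,-0.5,0,0,0],[8,0,-0.5,0,0,0],[12,0,0,0,0,0],[16.2,0,0.5,0,0,0],[16.2,0,0.5,0,0,0],[16.2,0,4,0,0,0],[16.2,0,7.4,0,0,0.003],[16.2,0,7.4,0,0,0.003]]' 0; python3 -m jog '[[0,0,0,0,0,0],[0,0,0,0,0,0]]'; python3 - <<'E'
from h import *
print(ctrl.get_obs()["qpos"])
for th in np.arange(1.8,-.01,-.1):print(th.round(2),end=" ");row(tcp=tcp_at(th),R=clampR())
E
```

```text
time_s: 14.15
ee_pos: [0.3838, 0.1674, 0.4387]
eef_rot: [-3.14, -0.006, -2.974]
force: [-0.3, -0.0, 0.6]
grip_width: 0.0026
grip_force: 0.0
time_s: 14.35
ee_pos: [0.3842, 0.1676, 0.4438]
eef_rot: [3.141, 0.003, -2.974]
force: [0.8, -0.4, 0.1]
grip_width: 0.0002
grip_force: 0.0
[ 3.23961113e-01 -3.01769019e-02  1.80334956e+00 -2.00263210e-04
  1.36568704e+00 -1.41420047e+00]
1.8 row [-4.01, -0.02, -0.68] [0.0002, 0.0027, 0.0004] dist 4.1 rows 0.8
1.7 row [-5.48, -0.02, -1.01] [0.0002, 0.0027, 0.0004] dist 5.6 rows 1.1
1.6 row [-6.97, -0.02, -1.18] [0.0002, 0.0027, 0.0004] dist 7.1 rows 1.4
1.5 row [-8.47, -0.02, -1.21] [0.0002, 0.0027, 0.0004] dist 8.6 rows 1.7
1.4 row [-9.96, -0.02, -1.08] [0.0002, 0.0027, 0.0004] dist 10.0 rows 2.0
1.3 row [-11.44, -0.02, -0.81] [0.0002, 0.0027, 0.0004] dist 11.5 rows 2.3
1.2 row [-12.88, -0.02, -0.39] [0.0002, 0.0027, 0.0004] dist 12.9 rows 2.6
1.1 row [-14.27, -0.03, 0.17] [0.0002, 0.0027, 0.0004] dist 14.3 rows 2.9
1.0 row [-15.6, -0.03, 0.87] [0.0002, 0.0027, 0.0004] dist 15.6 rows 3.1
0.9 row [-16.85, -0.03, 1.7] [0.0002, 0.0027, 0.0004] dist 16.9 rows 3.4
0.8 row [-18.01, -0.03, 2.65] [0.0002, 0.0027, 0.0004] dist 18.2 rows 3.6
0.7 row [-19.08, -0.03, 3.71] [0.0002, 0.0027, 0.0004] dist 19.4 rows 3.9
0.6 row [-20.03, -0.03, 4.87] [0.0002, 0.0027, 0.0004] dist 20.6 rows 4.1
0.5 row [-20.86, -0.03, 6.12] [0.0002, 0.0027, 0.0004] dist 21.7 rows 4.3
0.4 row [-21.56, -0.03, 7.44] [0.0002, 0.0027, 0.0004] dist 22.8 rows 4.6
0.3 row [-22.13, -0.03, 8.83] [0.0002, 0.0027, 0.0004] dist 23.8 rows 4.8
0.2 row [-22.56, -0.03, 10.27] [0.0002, 0.0027, 0.0004] dist 24.8 rows 5.0
0.1 row [-22.83, -0.03, 11.74] [0.0002, 0.0027, 0.0004] dist 25.7 rows 5.1
-0.0 row [-22.97, -0.03, 13.24] [0.0002, 0.0027, 0.0004] dist 26.5 rows 5.3
```

```bash
python3 -m jog '[[-2.5,0,-0.2,0,0,0],[-4,0,-0.2,0,0,0],[-5.5,0,-0.4,0,0.003,0],[-7,0,-0.6,0,0.003,0],[-8.4,0,-0.6,0,0.003,0],[-9.9,0,-0.5,0,0.003,0]]'; python3 - <<'E'
from h import *
S=ctrl.camera("side")
for k in blobs(S,(0,150,60),(6,255,255),(235,140,300,220),6)[:2]:print(cv2.contourArea(k),cv2.minAreaRect(k))
for th in(1.5,1.4,1.3):print(th,proj(S,H+.146*(np.cos(th)*u+np.sin(th)*zz)))
for th in np.arange(1.3,-.01,-.1):print(th.round(2),end=" ");row(tcp=tcp_at(th,.146),R=clampR())
E
```

```text
time_s: 14.95
ee_pos: [0.4819, 0.1841, 0.4486]
eef_rot: [3.141, -0.002, -2.974]
force: [-4.1, 0.2, -2.0]
grip_width: 0.0001
grip_force: 1.6
25.0 ((269.1000061035156, 161.1999969482422), (4.743415832519531, 7.905693531036377), 18.434947967529297)
1.5 [260.53841907 162.00043777]
1.4 [264.78362916 159.64085436]
1.3 [268.93051508 157.80686636]
1.3 row [-1.28, -0.02, -0.02] [0.0002, -0.0014, 0.0002] dist 1.3 rows 0.3
1.2 row [-2.69, -0.02, 0.38] [0.0002, -0.0014, 0.0002] dist 2.7 rows 0.5
1.1 row [-4.04, -0.02, 0.92] [0.0002, -0.0014, 0.0002] dist 4.1 rows 0.8
1.0 row [-5.34, -0.02, 1.59] [0.0002, -0.0014, 0.0002] dist 5.6 rows 1.1
0.9 row [-6.56, -0.02, 2.39] [0.0002, -0.0014, 0.0002] dist 7.0 rows 1.4
0.8 row [-7.7, -0.02, 3.31] [0.0002, -0.0014, 0.0002] dist 8.4 rows 1.7
0.7 row [-8.74, -0.02, 4.33] [0.0002, -0.0014, 0.0002] dist 9.8 rows 2.0
0.6 row [-9.67, -0.02, 5.46] [0.0002, -0.0014, 0.0002] dist 11.1 rows 2.2
0.5 row [-10.49, -0.02, 6.67] [0.0002, -0.0014, 0.0002] dist 12.4 rows 2.5
0.4 row [-11.18, -0.02, 7.96] [0.0002, -0.0014, 0.0002] dist 13.7 rows 2.7
0.3 row [-11.74, -0.02, 9.31] [0.0002, -0.0014, 0.0002] dist 15.0 rows 3.0
0.2 row [-12.16, -0.02, 10.7] [0.0002, -0.0014, 0.0002] dist 16.2 rows 3.2
0.1 row [-12.44, -0.02, 12.14] [0.0002, -0.0014, 0.0002] dist 17.4 rows 3.5
-0.0 row [-12.57, -0.02, 13.59] [0.0002, -0.0014, 0.0002] dist 18.5 rows 3.7
```

Pushing works, with 4 N at the tool and the clamp moving as modelled.

```bash
python3 -m jog '[[-1.3,0,0,0,0,0],[-2.7,0,0.4,0,0,0],[-4,0,0.9,0,0,0],[-5.3,0,1.6,0,0,0],[-6.6,0,2.4,0,0,0],[-7.7,0,3.3,0,0,0],[-8.7,0,4.3,0,0,0]]'; python3 - <<'E'
from h import *
S=ctrl.camera("side")
for k in blobs(S,(0,150,60),(6,255,255),(235,130,330,230),6)[:2]:print(cv2.contourArea(k),cv2.minAreaRect(k))
for th in(.8,.7,.6):print(th,proj(S,H+.146*(np.cos(th)*u+np.sin(th)*zz)))
for th in np.arange(.6,-.01,-.1):print(th.round(2),end=" ");row(tcp=tcp_at(th,.146),R=clampR())
E
```

```text
time_s: 15.7
ee_pos: [0.5674, 0.1987, 0.405]
eef_rot: [3.141, -0.0, -2.974]
force: [-2.3, 1.1, 2.1]
grip_width: 0.0004
grip_force: 1.5
28.5 ((292.7500305175781, 159.75), (4.949747085571289, 7.071067810058594), 45.0)
0.8 [286.67555043 156.6334109 ]
0.7 [289.38806207 157.9236129 ]
0.6 [291.76511167 159.67110421]
0.6 row [-1.05, -0.02, 0.94] [-0.0, -0.0025, 0.0003] dist 1.4 rows 0.3
0.5 row [-1.87, -0.02, 2.15] [-0.0, -0.0025, 0.0003] dist 2.8 rows 0.6
0.4 row [-2.56, -0.02, 3.44] [-0.0, -0.0025, 0.0003] dist 4.3 rows 0.9
0.3 row [-3.12, -0.02, 4.78] [-0.0, -0.0025, 0.0003] dist 5.7 rows 1.1
0.2 row [-3.54, -0.02, 6.18] [-0.0, -0.0025, 0.0003] dist 7.1 rows 1.4
0.1 row [-3.82, -0.02, 7.62] [-0.0, -0.0025, 0.0003] dist 8.5 rows 1.7
0.0 row [-3.96, -0.02, 9.07] [-0.0, -0.0025, 0.0003] dist 9.9 rows 2.0
```

```bash
python3 -m jog '[[-1,0,0.9,0,0,0],[-1.9,0,2.1,0,0,0],[-2.6,0,3.4,0,0,0],[-3.2,0,4.8,0,0,0],[-3.7,0,6.2,0,0,0],[-4,0,7.4,0,0,0],[-4,0,7.4,0,0,0]]';python3 -m jog '[[0,0,0.3,0,0,0],[0,0,0.6,0,0,0],[0,0,0.9,0,0,0],[0,0,0.9,0,0,0]]'
```

```text
time_s: 16.45
ee_pos: [0.6064, 0.205, 0.3276]
eef_rot: [-3.141, -0.005, -2.974]
force: [-0.0, 0.1, -0.5]
grip_width: 0.0005
grip_force: 0.0
time_s: 16.85
ee_pos: [0.6063, 0.205, 0.3212]
eef_rot: [3.142, -0.001, -2.974]
force: [0.7, -0.1, 0.9]
grip_width: 0.0004
grip_force: 0.8
```

```bash
python3 -m jog '[[0,0,0.3,0,0,0],[0,0,0.6,0,0,0],[0,0,0.6,0,0,0]]';python3 -m jog '[[0,0,0.2,0,0,0],[0,0,0.4,0,0,0],[0,0,0.4,0,0,0]]'; python3 - <<'E'
from h import *
S=ctrl.camera("side")
for k in blobs(S,(0,150,60),(6,255,255),(235,130,340,230),6)[:2]:print(cv2.contourArea(k),cv2.minAreaRect(k))
for th in(.2,.1,0):print(th,proj(S,H+.146*(np.cos(th)*u+np.sin(th)*zz)))
E
```

```text
time_s: 17.15
ee_pos: [0.6062, 0.2051, 0.3146]
eef_rot: [-3.142, -0.002, -2.974]
force: [1.6, 0.1, 2.3]
grip_width: 0.0005
grip_force: 0.7
time_s: 17.45
ee_pos: [0.6062, 0.2051, 0.3124]
eef_rot: [3.142, -0.001, -2.974]
force: [-3.7, -1.3, 15.0]
grip_width: 0.0004
grip_force: 7.5
17.0 ((302.0000305175781, 179.00001525878906), (4.242640495300293, 5.656853675842285), 45.0)
0.2 [297.69029633 170.59204083]
0.1 [298.25382357 174.12717489]
0 [298.45345838 177.90943149]
```

```bash
python3 -m jog '[[0,0,0.06,0,0,0],[0,0,0.06,0,0,0],[0,0,0.06,0,0,0]]'; python3 -m jog '[[0,0,-1,0,0,0],[0,0,-4,0,0,0],[0,0,-8,0,0,0],[0,0,-12,0,0,0],[0,0,-16,0,0,0],[3,0,-20,0,0,0],[8,0,-22,0,0,0],[8,0,-22,0,0,0]]'; python3 -m jog '[[5,0,0,0,0,0],[10,0,0,0,0,0],[15,0,0,0,0,0],[15,0,0,0,0,0]]'; python3 - <<'E'
from h import *
S=ctrl.camera("side");T=ctrl.camera("top")
for k in blobs(S,(0,150,60),(6,255,255),(235,130,340,230),6)[:2]:print(cv2.contourArea(k),cv2.minAreaRect(k))
f=lambda c,x,y:cv2.resize(c["img"][y:y+110,x:x+100],None,fx=4,fy=4,interpolation=cv2.INTER_CUBIC)
cv2.imwrite("pics/end.png",np.hstack([f(S,240,145),f(T,195,185)]))
E
```

```text
time_s: 17.8
ee_pos: [0.6062, 0.2051, 0.3123]
eef_rot: [3.142, -0.001, -2.974]
force: [-5.5, -3.0, 19.0]
grip_width: 0.0005
grip_force: 9.6
time_s: 18.6
ee_pos: [0.5243, 0.1914, 0.5342]
eef_rot: [3.141, 0.002, -2.973]
force: [0.6, 0.3, 0.8]
grip_width: 0.0004
grip_force: 0.0
time_s: 19.0
ee_pos: [0.376, 0.1662, 0.5312]
eef_rot: [3.141, -0.002, -2.973]
force: [1.2, 0.6, 0.1]
grip_width: 0.0003
grip_force: 0.0
45.0 ((299.74591064453125, 177.20492553710938), (10.370987892150879, 5.761660099029541), 39.80556869506836)
```

View pics/end.png

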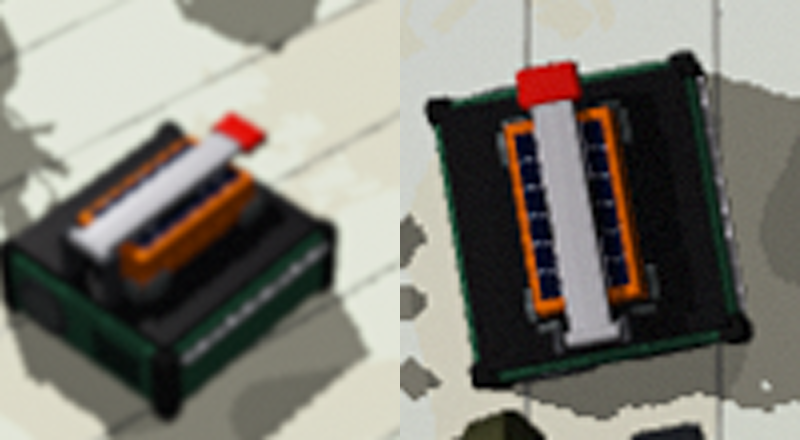

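Both views show the pack inside its four guides, the clamp arm level across it and the grip at its closed position; the robot is clear.

```bash
python3 -c "
from station import ctrl
print(ctrl.hand_in())"
```

```text
the job is handed in; nothing more can be done
None
```

The solar pack is off the stand and lying solar face up in the radio's cradle, with the clamp swung fully down over it; the job is handed in with the robot clear, about 19 s in on the robot's clock.

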